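# Pry open the spares case and hold out the ball in its tray

### The arm

A 6-joint arm with a two-finger parallel gripper is mounted at the origin on a cart in front of the work surface, level with it; the furniture and walls round the work are solid. World frame = base frame: x ahead of the robot, y to its left, z up, the work surface at z = 0. Lengths are in m, angles in rad, forces in N, time in s.
With the tool pointing down it reaches from about 0.2 to 0.875 m from the base axis. Payload 3.4 kg.
Tool frame: the origin (TCP) lies between the finger pads; the fingertips stand 17 mm ahead of it and the grasp point (between the pads) lies 2 mm behind it; z points along the fingers, y is the line along which they close (so a half turn about z gives the same grasp; the last joint's range is limited). The gripper opens to 94 mm and grips with 3 to 60 N. Pads are 16 mm wide; open, the fingers measure 119 mm over their backs; the gripper's body (75 mm by 177 mm) begins 78 mm behind the grasp point.
Start: joints at [-0.121, 0.276, 1.505, -0, 1.361, -0.121], TCP at [0.575, -0, 0.222] pointing down, gripper open.
Joint ranges: [-2.89, 2.89], [-0.75, 2.08], [0.22, 2.7], [-1.18, 4.32], [0.11, 2.71], [-2.7, 2.7]. Speed limits (rad/s): [2.57, 2.57, 3.14, 3.14, 3.14, 3.14].

### API

Orientations are given as a 3x3 rotation matrix whose columns are the frame's x, y, z axes.
In Python, from workcell import r, fingers, kinematics, monitor, optics, ticket gives the robot as it stands. The module is installed in compiled form; this text tells all that it offers. Calls block until the motion is done:
- r.move_ptp(position, orientation): joint-space move of the TCP to a pose.
- r.move_linear(position, ori=None, vel=0.15, contact_N=None): straight line of the TCP; ori=None keeps the orientation; vel is the mean speed in m/s. With contact_N (N) it stops when the force on the tool has changed by that much, and returns True; else False.
- r.move_j(angles): joint-space move.
- fingers.gripper_open() and fingers.grab(effort=None): open the fingers fully, or close them until they stop; effort is the grip in N (None keeps the last).
- r.wait(seconds).
- kinematics.inverse_kinematics(position, orientation): joint angles nearest the present ones, or None.
- monitor.state(): the state.
- optics.capture(name): name is "scene" or "side" or "wrist"; returns (picture, depth): 480x640x3 uint8, red, green, blue; 480x640 float32, m along the optical axis (not along the pixel's ray), 0 where there is no reading.
- optics.camera_model(name): a dict with "camera_matrix" (3x3 intrinsics, pixels), "rvec" (rotation vector, rad) and "tvec" (3), from world to camera coordinates, as OpenCV has them; the wrist camera has in their place "hand_eye" (4x4, takes a point from camera to tool coordinates, whose origin is the TCP and whose axes are the flange's). Camera axes: x right, y down, z forward; pixel columns grow to the right and rows downward; lengths in m; the calibration is good to about 2 mm. A picture is of the moment at which its call begins: read the wrist's pose just before it. camera_model takes no time and is no camera call.
A pose or a line that the arm cannot do raises r.PlanningError and nothing moves.
- ticket.hand_in(): hands the job in; it is judged then, once.
The state is a dict: "clock": time; "qpos": joint angles; "dq": joint speeds; "joint_efforts": joint torques, N m; "position": TCP position; "tcp_rot": TCP orientation; "wrist_force": force on the tool from outside, world axes, zero at the start; "wrist_torque": the same for the moment, N m; "finger_gap": finger opening in m; "grasp_force": force on a finger pad.
Only numpy, scipy, OpenCV 4.12 (cv2) and the standard library are available. Lean on these libraries where they do the work, as an engineer would, in place of code of your own. Each camera call takes 0.05 s, during which the arm holds its last target. There are 200 camera calls.

### The job

Pry up the lid of the small grey case with the blade of the plaster knife and swing it open past upright with the knife (do not lift it with the fingers), then lay the knife flat on the bare worktop. Take the ball tray out by its upright grip and, keeping it level so that the loose steel ball never leaves its pocket, bring it over the rubber bowl that stands beside the plaster vibrator. Finish while still holding the tray: still and level, the pocket over the middle of the bowl and about 5 to 10 cm above its rim, so that the technician can pick the ball out; leave the bowl and the other things where they stand.

Things in the scene. Friction and masses are not known exactly. Their poses are not given: they have to be found in the camera images.
- knife_grip (a point): Plaster knife on the worktop: wooden handle 100 x 20 x 24 mm (long, wide, high) lying flat, level steel blade 26 mm wide, 2.5 mm thick, round end. This point: inside the handle, 12 mm above its underside, 30 mm behind its front end, within 20 mm of the balance point. x axis points along the knife to the blade tip, 103 mm ahead at the same height; z up. 60 g.
- knife_tip (a point): The round tip of the knife's blade, mid-thickness; 103 mm ahead of knife_grip on the same axis.
- spares_case: Small grey open-topped case, fixed, 124 (x) x 140 (y) x 72 mm high, walls 5 mm, floor 4 mm. Origin under its centre. Its front wall (-x side) has a notch in the middle, 42 mm wide, open from 57 mm above the worktop to the lid at 72 mm: there the blade goes in, level, along the case's +x. Nothing inside reaches above 54 mm; 45 mm or more is free on either side of the tray's grip block.
- case_hinge (a point): Middle of the lid's hinge line, on the top edge of the case's back wall (62 mm behind the case's centre along its +x), 72 mm above the worktop; the hinge runs along the case's y axis; same axes as the case.
- lid (a joint): Grey-painted flat metal lid of the case, 124 x 140 x 5 mm, flush with the front wall; its underside lies at 72 mm, level with the hinge line. 0 = shut (starts at 0 to 0.03), grows as it opens up and back; 1.57 upright, stop at 1.75. Light (50 g); its stiff hinge keeps it where it is left; about 1 N at the front edge lifts it.
- tray_grip (a point): Ball tray in the case: aluminium plate 90 x 60 x 8 mm (x, y, high) with an upright grip block 24 mm long (x), 14 mm wide (y), its top 49 mm above the tray's underside. This point: in the block, 36 mm above the underside. Grip across the 14 mm. x axis points to the pocket, roughly along the case's +x; z up. The steel block, nearer the case's front wall, holds most of the weight. 0.13 kg.
- tray_pocket (a point): Centre of the floor of the tray's round pocket, 45 mm across and only 4 mm deep, 45 mm from tray_grip along the tray's x axis and 32 mm lower, 4 mm above the tray's underside. Same axes as the tray.
- ball_center (a point): Centre of the loose steel ball, 20 mm in diameter, 33 g, that rolls freely in the pocket of the tray.
- bowl_rim (a point): Rubber mixing bowl with old plaster inside, loose, 100 mm across and 60 mm high, standing to the left of the plaster vibrator; this point is the centre of its mouth, at rim height. (A larger bowl further back is not meant.)
- cast_a: Yellowish plaster tooth cast, 59 x 72 x 27 mm, a bystander on the worktop to the right; origin under its centre.
- cast_small: Whitish plaster tooth cast, 60 x 73 x 28 mm, a bystander on the worktop to the right of the knife; origin under its centre.
- wax_jar: Small jar with lid, 44 mm across, 50 mm high, a bystander behind the bowl; origin under its centre.

How it is judged:
By the outcome, as a careful person would: the job done as asked, in the order asked, and still so for the second after the job is handed in, while the arm keeps its last pose, push and grip.
It also fails if it takes over 64 s, if anything falls off the work surface, if the arm or the gripper's body presses on something with over 40 N, if the wrist force passes 120 N, or if a joint passes its speed limit or range.

## Working session

There is one attempt and no reset: what is moved stays moved. The work goes in short steps, each a Python script; the robot and the scene stay as the last script left them, time stands still between calls to the robot, and variables do not carry over. Pictures are saved under pics/ and viewed, at most 12 in all, crops included, and the job is handed in when it is done.

```bash
mkdir -p pics; cat > h.py <<'E'
import numpy as np, cv2
from workcell import r, fingers, kinematics, monitor, optics, ticket
def cam(n):
    """returns img, depth, K, T (camera->world 4x4)"""
    s=monitor.state(); m=optics.camera_model(n); im,d=optics.capture(n)
    T=np.eye(4)
    if n=="wrist":
        W=np.eye(4); W[:3,:3]=s["tcp_rot"]; W[:3,3]=s["position"]; T=W@np.array(m["hand_eye"])
    else:
        R=cv2.Rodrigues(np.array(m["rvec"],float))[0]; T[:3,:3]=R.T; T[:3,3]=-R.T@np.array(m["tvec"]).ravel()
    return im,d,np.array(m["camera_matrix"]),T
def cloud(d,K,T):
    v,u=np.mgrid[:d.shape[0],:d.shape[1]]
    P=np.stack([(u-K[0,2])/K[0,0]*d,(v-K[1,2])/K[1,1]*d,d],-1)
    W=P@T[:3,:3].T+T[:3,3]; W[d<=0]=np.nan; return W
def save(n,im): cv2.imwrite("pics/%s.png"%n,im[...,::-1])
E
python3 - <<'E'
from h import *
for n in ("scene","side","wrist"):
    im,d,K,T=cam(n); save(n+"0",im); np.savez("pics/%s0.npz"%n,im=im,d=d,K=K,T=T)
    print(n,K[0,0],T[:3,3],T[:3,2],(d>0).mean())
print(monitor.state())
E
```

```text
scene 550.9143413460486 [-0.03996853 -0.77643106  0.93985234] [ 0.44880491  0.60223888 -0.66021397] 0.9959212239583334
side 527.6246157643983 [ 0.4133093  -0.95779537  0.76013692] [ 0.11259593  0.80676382 -0.58004681] 0.9957942708333334
wrist 418.5035300810455 [0.57558699 0.08050768 0.38478164] [-0.00177915 -0.27857929 -0.96041159] 0.995986328125
{'clock': 0.15, 'qpos': array([-1.21005162e-01,  2.76410818e-01,  1.50580880e+00,  1.79704755e-05,
        1.36071201e+00, -1.20995807e-01]), 'dq': array([-0.00034969, -0.00279923, -0.00422044,  0.00087219,  0.00136105,
       -0.00031458]), 'joint_efforts': array([ 2.15351523e-03, -4.04925048e+01, -2.37432325e+01,  7.02095032e-02,
        3.15094914e-02, -7.84152348e-05]), 'position': array([5.74603702e-01, 4.64423648e-05, 2.21838998e-01]), 'tcp_rot': array([[ 1.32327538e-05,  9.99999119e-01, -1.32705732e-03],
       [ 9.99999984e-01, -1.29951236e-05,  1.79073984e-04],
       [ 1.79056581e-04, -1.32705967e-03, -9.99999103e-01]]), 'wrist_force': array([-0.48527983,  0.07606682, -0.29903209]), 'wrist_torque': array([-0.00217448, -0.02358877,  0.02121351]), 'grasp_force': 0.0, 'finger_gap': 0.0938466343875551}
```

View pics/scene0.png

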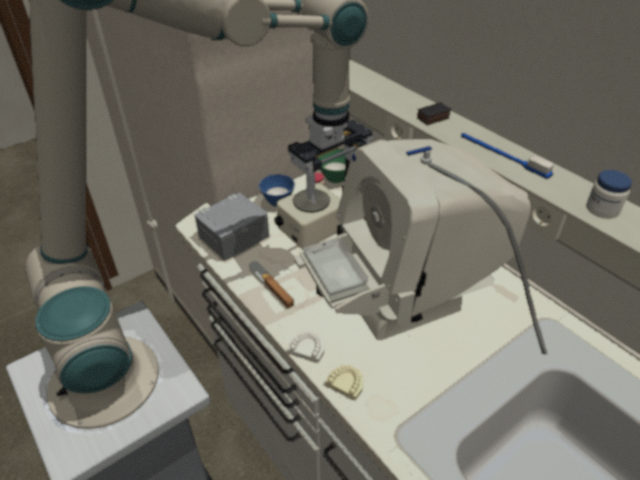

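View pics/side0.png

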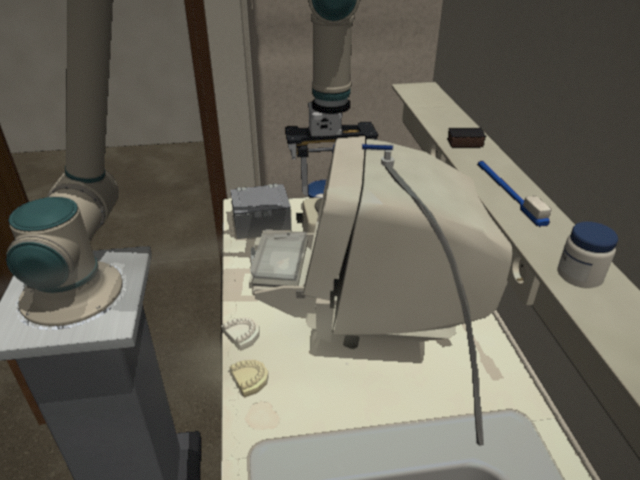

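The scene view shows the case (232,222), the knife with its handle at (278,290) and blade at (258,268), the blue bowl (277,190), and the casts at (306,346) and (345,380). The side view shows the case at (260,210), but the trimmer tray hides the knife.

```bash
python3 - <<'E'
from h import *
z=np.load("pics/scene0.npz"); W=cloud(z["d"],z["K"],z["T"])
for n,(u,v) in dict(casetop=(225,207),casetop2=(250,205),bladetip=(253,264),h0=(268,278),h1=(288,300),bowlc=(277,186),vib=(312,200),c1=(306,346),c2=(345,380),tabl=(240,290),trimtray=(335,270),trimtraycorner=(305,255),wall=(250,100),jar=(318,177),green=(335,170)).items(): print(n,W[v,u].round(3))
# top-down view
z2=np.load("pics/side0.npz");z3=np.load("pics/wrist0.npz")
S=1000
for nm,zz in(("top_scene",z),("top_wrist",z3)):
    W=cloud(zz["d"],zz["K"],zz["T"]).reshape(-1,3); c=zz["im"].reshape(-1,3)
    print(nm, np.nanmin(W,0),np.nanmax(W,0))
cv2.imwrite("pics/w0.png",z3["im"][...,::-1])
E
```

```text
casetop [0.431 0.249 0.078]
casetop2 [0.485 0.217 0.079]
bladetip [0.409 0.092 0.011]
h0 [0.406 0.02  0.022]
h1 [ 0.403 -0.066  0.023]
bowlc [0.623 0.303 0.028]
vib [ 0.518 -0.008  0.215]
c1 [ 0.363 -0.19   0.017]
c2 [ 0.376 -0.302  0.014]
tabl [0.343 0.045 0.002]
trimtray [ 0.451 -0.173  0.172]
trimtraycorner [ 0.433 -0.096  0.166]
wall [0.585 0.342 0.288]
jar [0.719 0.239 0.052]
green [0.767 0.224 0.064]
top_scene [-0.38881489 -0.75267769 -0.90879624] [0.90712873 2.81433487 0.71212135]
top_wrist [-0.51199706 -0.71034698 -0.8889372 ] [0.9014463  0.37289214 0.32855613]
```

View pics/wrist0.png

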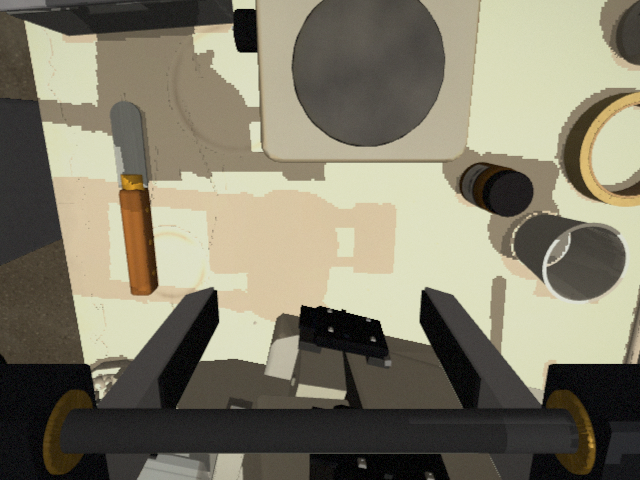

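Wrist view: the knife points along +y, with its blade tip at (122,103) and handle from (133,190) to (143,292). Only the edge of the case shows, at top left, so I'll fit the case from the cloud and move the wrist camera above it.

```bash
python3 - <<'E'
from h import *
for n in("scene0","side0"):
    z=np.load("pics/%s.npz"%n); W=cloud(z["d"],z["K"],z["T"]).reshape(-1,3)
    m=(W[:,2]>.068)&(W[:,2]<.09)&(W[:,0]>.33)&(W[:,0]<.56)&(W[:,1]>.12)&(W[:,1]<.4)
    P=W[m]; print(n,m.sum(),np.median(P[:,2]),cv2.minAreaRect(P[:,:2].astype(np.float32)))
    b=cv2.boxPoints(cv2.minAreaRect(P[:,:2].astype(np.float32))); print(b)
z=np.load("pics/wrist0.npz"); W=cloud(z["d"],z["K"],z["T"]); im=z["im"].astype(int)
m=(W[...,2]>.014)&(W[...,2]<.035)&(W[...,0]>.3)&(W[...,0]<.46)&(W[...,1]>-.1)&(W[...,1]<.06)
P=W[m]; print("handle",m.sum(),np.median(P[:,2]),cv2.minAreaRect(P[:,:2].astype(np.float32)))
print("tip",W[103,122],W[190,133],W[292,143], W[150,130])
r.move_ptp([.42,.13,.30],np.array([[0,1,0],[1,0,0],[0,0,-1.]]))
im,d,K,T=cam("wrist"); save("wrist1",im); np.savez("pics/wrist1.npz",im=im,d=d,K=K,T=T)
E
```

```text
scene0 2301 0.07841991464582543 ((0.45745253562927246, 0.2585033178329468), (0.204576313495636, 0.27580177783966064), 0.10554350912570953)
[[0.35491052 0.39621556]
 [0.3554186  0.12041423]
 [0.5599946  0.12079108]
 [0.5594865  0.3965924 ]]
side0 1757 0.07894441855200596 ((0.44907695055007935, 0.24750001728534698), (0.24477553367614746, 0.1856713443994522), 86.76482391357422)
[[0.34948233 0.13054645]
 [0.5348578  0.12006817]
 [0.5486716  0.36445358]
 [0.3632961  0.37493187]]
handle 3499 0.023933590161965557 ((0.4097025394439697, -0.006663911044597626), (0.1328907608985901, 0.026248140260577202), 89.52381896972656)
tip [0.40959198 0.09733702 0.01434554] [0.41328309 0.0252818  0.02218882] [ 0.41210748 -0.06897744  0.02503744] [0.4116867  0.05882362 0.01483787]
```

View pics/wrist1.png

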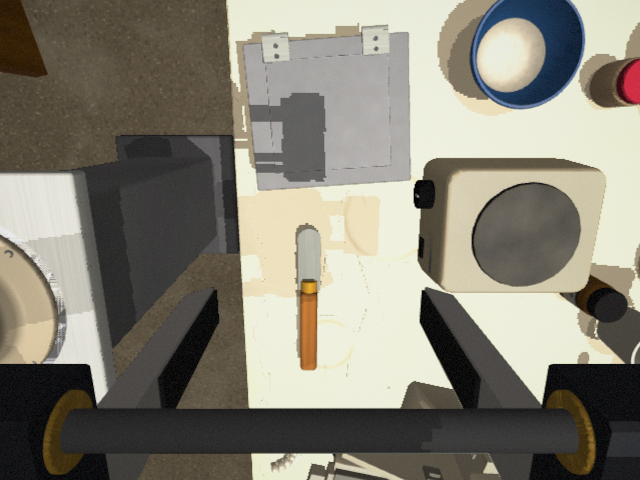

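This view is good. The lid's corners are at (245,45), (408,33), (411,180) and (258,189), with hinge tabs at the top, so case +x is about world +y and the knife already points at the notch. The knife tip is at (308,228) and its handle end at (309,370). The bowl's centre is at about (525,50).

```bash
python3 - <<'E'
from h import *
z=np.load("pics/wrist1.npz"); W=cloud(z["d"],z["K"],z["T"]); im=z["im"]
def comp(m,seed):
    n,l=cv2.connectedComponents(m.astype(np.uint8)); return l==l[seed[1],seed[0]]
m=comp((W[...,2]>.07)&(W[...,2]<.081),(350,110))
P=W[m][:,:2].astype(np.float32); rc=cv2.minAreaRect(P); print("lid",m.sum(),np.median(W[m][:,2]),rc,"\n",cv2.boxPoints(rc))
for p in((245,45),(408,33),(411,180),(258,189)): # pixel ray at z=.077
    d=z["T"][:3,:3]@np.linalg.inv(z["K"])@[*p,1]; o=z["T"][:3,3]; print(o+d*(.077-o[2])/d[2])
hsv=cv2.cvtColor(im,cv2.COLOR_RGB2HSV)
m=(W[...,2]>.014)&(W[...,2]<.035); print("knife lvl",m[330,309],W[330,309],W[250,308],W[240,335],W[400,300])
m=comp((hsv[...,1]>120)&(hsv[...,0]<22)&(W[...,2]>.008)&(W[...,2]<.04),(309,330))
P=W[m]; rc=cv2.minAreaRect(P[:,:2].astype(np.float32)); print("handle+ferrule",rc,"\n",cv2.boxPoints(rc),np.median(P[:,2]))
bl=np.array([W[v,u] for u,v in((308,229),(308,240),(308,260),(309,275))]); print(bl)
o=z["T"][:3,3]
for p in((308,227),(309,281),(309,293),(301,369),(316,369),(302,300),(317,300)):
    d=z["T"][:3,:3]@np.linalg.inv(z["K"])@[*p,1]; print(p,(o+d*((.024 if p[1]>285 else .0135)-o[2])/d[2]).round(4))
# bowl
m=comp((W[...,2]>.052)&(W[...,2]<.068)&(hsv[...,0]>100)&(hsv[...,0]<125)&(hsv[...,1]>100),(582,50)); P=W[m]
print("bowl",m.sum(),cv2.minEnclosingCircle(P[:,:2].astype(np.float32)))
print("table",np.median(W[(abs(W[...,2])<.01)],0))
E
```

```text
lid 16425 0.07956270284275113 ((0.4301656484603882, 0.22252880036830902), (0.14040632545948029, 0.1279873251914978), 4.061764240264893) 
 [[0.35560602 0.28138912]
 [0.3646716  0.15372325]
 [0.5047253  0.16366848]
 [0.4956597  0.29133433]]
[0.35933229 0.27369838 0.077     ]
[0.49610374 0.28287992 0.077     ]
[0.50614781 0.16039627 0.077     ]
[0.36534239 0.15211968 0.077     ]
knife lvl True [ 0.41014631 -0.01937447  0.02479433] [0.40942746 0.07444451 0.0149978 ] [0.44002851 0.08226912 0.00140089] [ 0.39727902 -0.13171142  0.0008195 ]
handle+ferrule ((0.4091232120990753, -0.016438014805316925), (0.11031767725944519, 0.018976882100105286), 89.2724380493164) 
 [[ 0.3989351  -0.07147192]
 [ 0.4179105  -0.07171289]
 [ 0.4193113   0.03859589]
 [ 0.40033594  0.03883686]] 0.02450425850117538
[[0.40958878 0.09848407 0.01446687]
 [0.40950822 0.08600744 0.01487081]
 [0.40933583 0.06260669 0.01476503]
 [0.41033071 0.04444994 0.01424433]]
(308, 227) [0.4096 0.1005 0.0135]
(309, 281) [0.4103 0.0369 0.0135]
(309, 293) [0.4104 0.0264 0.024 ]
(301, 369) [ 0.4002 -0.0713  0.024 ]
(316, 369) [ 0.4181 -0.0713  0.024 ]
(302, 300) [0.4024 0.0179 0.024 ]
(317, 300) [0.4195 0.0179 0.024 ]
bowl 1567 ((0.605381965637207, 0.2732943296432495), 0.050088122487068176)
table [0.4913454  0.09036455 0.00095653]
```

Knife: tip (0.410,0.1005), grip at about (0.410,−0.002), blade height about 13 mm as stated. Lid: top at 78 mm, front middle (0.435,0.1575), yaw 94°, size 140 × 124 mm as stated. The readings agree, so I'll act.

```bash
cat >> h.py <<'E'
A=np.array([-.0708,.9975,0]); F=np.array([.435,.1575,0]); Hg=F+.124*A
def Rx(ax): ax=np.array(ax,float); ax/=np.linalg.norm(ax); z=np.array([0,0,-1.]); return np.column_stack([ax,np.cross(z,ax),z])
def st(t=""):
    s=monitor.state(); print(t,round(s["clock"],2),s["position"].round(4),"gap",round(s["finger_gap"],4),"gf",round(s["grasp_force"],1),"F",s["wrist_force"].round(1)); return s
E
python3 - <<'E'
from h import *
R0=Rx([0,1,0])
r.move_ptp([.4095,-.002,.10],R0)
print(r.move_linear([.4095,-.002,.0205],vel=.1,contact_N=8)); st()
fingers.grab(50); st("grab")
r.move_linear([.4095,-.002,.12],vel=.15); st("up")
p=F-.128*A; p[2]=.12
r.move_ptp(p,Rx(A)); p[2]=.0725; r.move_linear(p,vel=.12); st("pre")
im,d,K,T=cam("wrist"); save("wrist2",im); np.savez("pics/wrist2.npz",im=im,d=d,K=K,T=T)
im,d,K,T=cam("scene"); save("scene2",im[170:330,170:390].repeat(3,0).repeat(3,1))
E
```

```text
False
 2.97 [ 0.4102 -0.0019  0.021 ] gap 0.0938 gf 0.0 F [-0.2 -0.8  0.3]
grab 4.09 [ 0.4094 -0.002   0.0205] gap 0.0194 gf 50.0 F [-1.1  0.7 -0.2]
up 4.91 [ 0.4088 -0.0019  0.1194] gap 0.0195 gf 50.0 F [-0.   0.6 -1.6]
pre 5.76 [0.4436 0.0295 0.0724] gap 0.0197 gf 50.0 F [ 0.6 -0.4 -0.7]
```

View pics/wrist2.png

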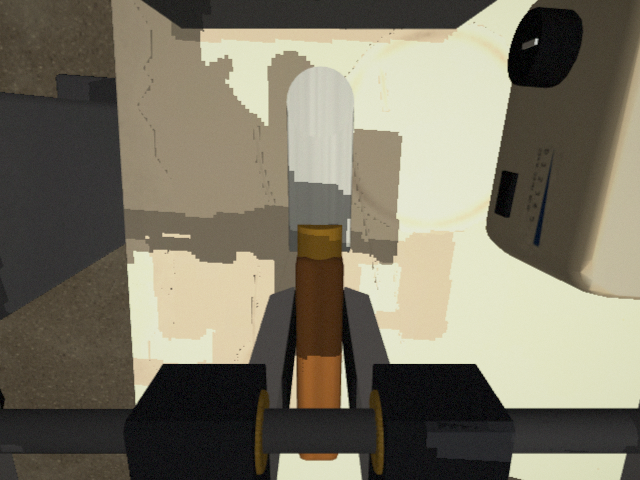

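The knife sits straight in the grip, with its tip at (320,68) and the case's front edge at the top (rows 0–25). Next I'll check tip height and vibrator height.

```bash
python3 - <<'E'
from h import *
z=np.load("pics/wrist2.npz"); W=cloud(z["d"],z["K"],z["T"])
print("tip",W[71,320],"mid",W[150,320],W[72,318], "knob",W[40,550],"vib",np.nanmax(W[150:280,560:,2]))
print("case front",[W[v,320].round(4) for v in(5,15,22,28)])
z=np.load("pics/wrist1.npz"); W=cloud(z["d"],z["K"],z["T"]); print("vib top",np.median(W[180:280,480:580,2]),W[200,440],W[280,440], "jar",W[80,630])
E
```

```text
tip [0.43771243 0.12882097 0.06647483] mid [0.43977262 0.09991608 0.06594433] [0.43697736 0.12853097 0.06547049] knob [0.52031736 0.14487778 0.06861297] vib 0.09656099309944483
case front [array([0.4358, 0.1561, 0.0451]), array([0.4358, 0.1561, 0.0287]), array([0.4358, 0.1563, 0.0146]), array([0.4359, 0.156 , 0.0029])]
vib top nan [0.53330937 0.14243973 0.0803025 ] [0.53578288 0.06850178 0.09290778] jar [0.70744862 0.24858338 0.05108049]
```

```bash
sed -i 's/F=np.array(\[.435,.1575,0\])/F=np.array([.4355,.1563,0])/' h.py; cat >> h.py <<'E'
def tip(p,**k): return r.move_linear(np.asarray(p)-.1025*A+[0,0,.008],vel=k.pop("vel",.1),**k)
E
python3 - <<'E'
from h import *
rho=.089
p=F+.035*A; p[2]=.0645
c=tip(p,contact_N=6); st("in %s"%c)
if not c:
    for th in np.linspace(-.04,.6,5):
        q=Hg-rho*np.cos(th)*A; q[2]=.072+rho*np.sin(th)-.0015
        tip(q,vel=.08); st("th %.2f"%th)
    im,d,K,T=cam("wrist"); save("wrist3",im)
    im2,*_=cam("scene"); cv2.imwrite("pics/pair3.png",np.hstack([cv2.resize(im,(400,300)),cv2.resize(im2[140:320,150:390],(400,300))])[...,::-1])
E
```

```text
in False 6.6 [0.4403 0.0889 0.0726] gap 0.0195 gf 50.0 F [ 0.2 -0.  -0.7]
th -0.04 6.85 [0.4405 0.0886 0.0751] gap 0.0197 gf 50.0 F [-0.8  0.2 -0.4]
th 0.12 7.17 [0.4407 0.0895 0.0895] gap 0.0194 gf 50.0 F [-0.6 -0.5 -0.8]
th 0.28 7.5 [0.4403 0.0925 0.1032] gap 0.0196 gf 50.0 F [-0.4 -0.1 -0.2]
th 0.44 7.83 [0.4399 0.0975 0.1165] gap 0.0195 gf 50.0 F [ 0.3  0.1 -1.5]
th 0.60 8.15 [0.4394 0.1047 0.1289] gap 0.0196 gf 50.0 F [ 0.1  0.4 -0.8]
```

View pics/pair3.png

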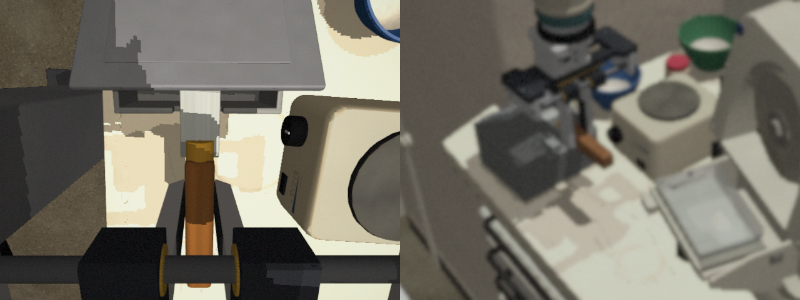

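The lid is rising on the blade. Its edge sits at (75–325,85) in the left image, over the open case, so I'll continue the arc.

```bash
python3 - <<'E'
from h import *
rho=.089
for th in np.linspace(.76,1.56,6):
    q=Hg-rho*np.cos(th)*A; q[2]=.072+rho*np.sin(th)-.0015*np.cos(th); tip(q,vel=.1)
st()
for th in (1.62,1.67):
    q=Hg-rho*np.cos(th)*A; q[2]=.072+rho*np.sin(th); c=tip(q,vel=.05,contact_N=6); st("th %.2f %s"%(th,c))
q=Hg-.10*A; q[2]=.165; tip(q,vel=.15); st("back")
im,d,K,T=cam("wrist"); save("wrist4",im); np.savez("pics/wrist4.npz",im=im,d=d,K=K,T=T)
im,d,K,T=cam("scene"); np.savez("pics/scene4.npz",im=im,d=d,K=K,T=T)
W=cloud(d,K,T).reshape(-1,3); m=(abs((W-Hg)@[A[1],-A[0],0])<.06)&((W-Hg)@A>-.02)&((W-Hg)@A<.06)&(W[:,2]>.09)&(W[:,2]<.19)
P=W[m]; a=(P-Hg)@A; print(m.sum(),np.polyfit(P[:,2],a,1))
for lo in(.09,.12,.15,.17): k=(P[:,2]>lo)&(P[:,2]<lo+.02); print(lo,k.sum(),np.median(a[k]) if k.any() else None)
E
```

```text
10.0 [0.434  0.1767 0.1689] gap 0.0198 gf 50.0 F [-0.   0.6 -0.4]
th 1.62 False 10.26 [0.4336 0.1821 0.1688] gap 0.0196 gf 50.0 F [ 0.1  0.7 -0.1]
th 1.67 False 10.51 [0.4333 0.1867 0.1685] gap 0.0197 gf 50.0 F [ 0.2  0.  -0.3]
back 11.38 [0.441  0.0783 0.173 ] gap 0.0195 gf 50.0 F [ 0.6  0.2 -0.4]
1215 [ 0.15674162 -0.01348287]
0.09 206 0.0031454458483147485
0.12 186 0.005990161112380626
0.15 276 0.00879937761608806
0.17 365 0.01104532490167422
```

View pics/wrist4.png

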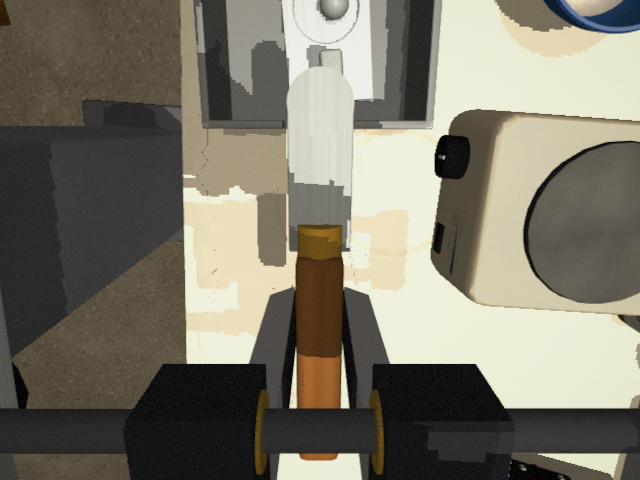

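The lid is open at about 1.72 rad. The case shows the tray, with its grip block at (331,62) and the ball at (334,8) in the pocket. I'll lay the knife back on its bare spot and view the tray from above, with the gripper turned half round so the camera stays clear of the lid.

```bash
python3 - <<'E'
from h import *
R0=Rx([0,1,0])
r.move_ptp([.4095,-.002,.09],R0)
c=r.move_linear([.4095,-.002,.0208],vel=.1,contact_N=6); st("down %s"%c)
fingers.gripper_open(); r.wait(.2); st("open")
r.move_linear([.4095,-.002,.12],vel=.2)
qn=kinematics.inverse_kinematics([.44,.19,.30],Rx(-A)); print(qn)
r.move_ptp([.43,.27,.30],Rx(-A)); st()
im,d,K,T=cam("wrist"); save("wrist5",im); np.savez("pics/wrist5.npz",im=im,d=d,K=K,T=T)
E
```

```text
down True 12.76 [ 0.4097 -0.0012  0.0205] gap 0.0198 gf 50.0 F [-0.7 -0.9  4.9]
open 14.17 [ 0.4078 -0.0015  0.0193] gap 0.0938 gf 0.0 F [ 0.2 -0.7 -0.4]
NoneTraceback (most recent call last):
  File "<stdin>", line 8, in <module>
workcell.PlanningError: the arm cannot take that pose within its joint ranges
```

```bash
python3 - <<'E'
from h import *
st(); print(monitor.state()["qpos"].round(2))
r.move_ptp([.437,.13,.28],Rx(A)); print(monitor.state()["qpos"].round(2))
im,d,K,T=cam("wrist"); save("wrist5",im); np.savez("pics/wrist5.npz",im=im,d=d,K=K,T=T)
for p in([.432,.2,.05],[.432,.2,.2],[.607,.228,.17]):
    for dy in range(-30,31,5):
        t=np.radians(94+180+dy); q=kinematics.inverse_kinematics(p,Rx([np.cos(t),np.sin(t),0])); print(p,dy,None if q is None else np.round(q,2)) if q is not None else 0
E
```

```text
14.82 [ 0.4088 -0.0019  0.1194] gap 0.0937 gf 0.0 F [-0.4 -0.4 -0.5]
[-0.18  0.12  1.99  0.    1.03 -0.18]
[ 0.14  0.07  1.63 -0.    1.45  0.07]
[0.432, 0.2, 0.05] -30 [ 0.29  0.3   1.96 -0.    0.88 -2.4 ]
[0.432, 0.2, 0.05] -25 [ 0.29  0.3   1.96 -0.    0.88 -2.49]
[0.432, 0.2, 0.05] -20 [ 0.29  0.3   1.96 -0.    0.88 -2.58]
[0.432, 0.2, 0.05] -15 [ 0.29  0.3   1.96 -0.    0.88 -2.66]
[0.432, 0.2, 0.2] -30 [ 0.29  0.14  1.74 -0.    1.26 -2.4 ]
[0.432, 0.2, 0.2] -25 [ 0.29  0.14  1.74 -0.    1.26 -2.49]
[0.432, 0.2, 0.2] -20 [ 0.29  0.14  1.74 -0.    1.26 -2.58]
[0.432, 0.2, 0.2] -15 [ 0.29  0.14  1.74 -0.    1.26 -2.66]
[0.607, 0.228, 0.17] -30 [ 0.25  0.42  1.42 -0.    1.3  -2.44]
[0.607, 0.228, 0.17] -25 [ 0.25  0.42  1.42 -0.    1.3  -2.52]
[0.607, 0.228, 0.17] -20 [ 0.25  0.42  1.42 -0.    1.3  -2.61]
[0.607, 0.228, 0.17] -15 [ 0.25  0.42  1.42 -0.    1.3  -2.7 ]
```

View pics/wrist5.png

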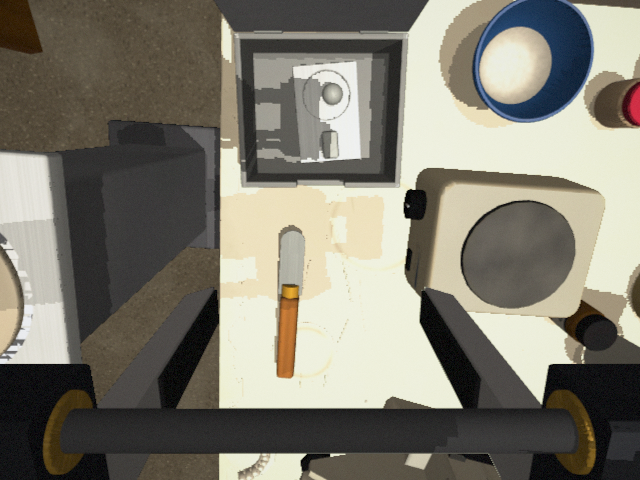

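The tray plate's corners are at (293,68), (357,62), (361,158) and (302,163). The block is at (331,143), the pocket's centre is near (326,96), and the ball is at (332,94). The knife lies flat on the bare worktop.

```bash
python3 - <<'E'
from h import *
z=np.load("pics/wrist5.npz"); W=cloud(z["d"],z["K"],z["T"]); im=z["im"]; g=im.min(-1)
B=np.array([A[1],-A[0],0])  # -case y ~ world +x
lo=np.stack([(W-F)@A,(W-F)@B],-1)
print("block/plate z",W[133:155:4,331].round(4).tolist()); 
m=(W[...,2]>.042)&(W[...,2]<.06)&(lo[...,0]>.01)&(lo[...,0]<.11)&(abs(lo[...,1])<.055)
n,l,s,c=cv2.connectedComponentsWithStats(m.astype(np.uint8)); i=1+np.argmax(s[1:,4]); mm=l==i
print("block",s[i],W[mm].mean(0),cv2.minAreaRect(W[mm][:,:2].astype(np.float32)),np.median(W[mm][:,2]))
m=(W[...,2]>.009)&(W[...,2]<.021)&(lo[...,0]>.008)&(lo[...,0]<.115)&(abs(lo[...,1])<.06)&(g>165)
n,l,s,c=cv2.connectedComponentsWithStats(m.astype(np.uint8)); i=1+np.argmax(s[1:,4]); mp=(l==i)|mm
rc=cv2.minAreaRect(W[l==i][:,:2].astype(np.float32)); print("plate",s[i],rc,np.median(W[l==i][:,2])); print(cv2.boxPoints(rc))
o=z["T"][:3,3]
def ray(p,h): d=z["T"][:3,:3]@np.linalg.inv(z["K"])@[*p,1]; return o+d*(h-o[2])/d[2]
for p in((293,68),(357,62),(361,158),(302,163)): print(ray(p,.013).round(4))
print("pocket",ray((326,96),.012),"ball",W[94,332])
P=W[mm]; b=(P-F)@B; a=(P-F)@A; print("block in case a,b",a.min(),a.max(),b.min(),b.max())
# case walls at rim
m=(W[...,2]>.066)&(W[...,2]<.08)&(lo[...,0]>.02)&(lo[...,0]<.10)&(abs(lo[...,1])<.09); b=lo[...,1][m]
print("walls b",b.min(),b[b<0].max(),b[b>0].min(),b.max())
hsv=cv2.cvtColor(im,cv2.COLOR_RGB2HSV)
m=(W[...,2]>.055)&(W[...,2]<.068)&(hsv[...,0]>100)&(hsv[...,0]<125)&(hsv[...,1]>100)&(W[...,0]>.53); P=W[m]
print("bowl",m.sum(),cv2.minEnclosingCircle(P[:,:2].astype(np.float32)),P[:,2].max())
E
```

```text
block/plate z [[0.4415, 0.2022, 0.0529], [0.4417, 0.1988, 0.0544], [0.442, 0.1954, 0.0547], [0.4423, 0.1918, 0.0538], [0.4426, 0.1883, 0.0533], [0.4429, 0.1849, 0.0545]]
block [321 131  18  28 433] [0.44105333 0.19211709 0.05344936] ((0.4411347508430481, 0.1919434815645218), (0.014601373113691807, 0.02385910414159298), 8.03470516204834) 0.05367586723222517
plate [ 293   62   67  101 2622] ((0.43724992871284485, 0.21963158249855042), (0.059770360589027405, 0.09018541127443314), 8.304091453552246) 0.012703375319183363
[[0.40116546 0.2599353 ]
 [0.41419068 0.17069542]
 [0.4733344  0.17932788]
 [0.46030918 0.26856774]]
[0.4019 0.2583 0.013 ]
[0.4619 0.2678 0.013 ]
[0.4745 0.1794 0.013 ]
[0.4157 0.1703 0.013 ]
pocket [0.4349957  0.23554801 0.012     ] ball [0.44029793 0.23671659 0.0282726 ]
block in case a,b 0.023251481914863145 0.0471222428172044 0.00029738209954561915 0.015932973985814388
walls b -0.07064706171669906 -0.06516235666947384 0.0639680592964744 0.06959896175514431
bowl 1676 ((0.6431693434715271, 0.1697453111410141), 0.15862733125686646) 0.06603087107462591
```

Tray: yaw 98.2°, block centre (0.4411,0.1920), top at 53.5 mm, which matches 49 mm plus the 4 mm floor. The block is 8 mm off the case's centre, so the fully open fingers (119 mm) would hit the right wall. I'll go down 6.5 mm off the block towards the case's middle and close softly first. First I'll check the clearance where the fingers go.

```bash
python3 - <<'E'
from h import *
z=np.load("pics/wrist5.npz"); W=cloud(z["d"],z["K"],z["T"])
B=np.array([A[1],-A[0],0]); a=(W-F)@A; b=(W-F)@B
for lo,hi in((-.062,-.04),(-.04,-.005),(.02,.04),(.04,.06)):
    m=(a>.02)&(a<.055)&(b>lo)&(b<hi); print(lo,hi,np.nanmax(W[...,2][m]))
t=np.array([-.142,.99,0]); R=Rx(t)
p=np.array([.4411,.1920,0])-.0065*B; p[2]=.16
r.move_ptp(p,R); st()
p[2]=.095; r.move_linear(p,vel=.15)
im,d,K,T=cam("wrist"); save("wrist6",im)
p[2]=.040; c=r.move_linear(p,vel=.05,contact_N=4); s=st("down %s"%c)
if not c:
    fingers.grab(5); st("soft"); r.wait(.3)
    im,d,K,T=cam("wrist"); save("wrist7",im); np.savez("pics/wrist7.npz",im=im,d=d,K=K,T=T)
E
```

```text
-0.062 -0.04 0.007497066687216392
-0.04 -0.005 0.015530433455287762
0.02 0.04 0.01602057172803162
0.04 0.06 0.007374250568566221
 16.32 [0.4349 0.1907 0.1598] gap 0.0941 gf 0.0 F [ 0.5  0.6 -0.6]
down False 18.2 [0.4349 0.1916 0.0403] gap 0.094 gf 0.0 F [-0.1 -0.1 -0. ]
soft 19.41 [0.4349 0.1916 0.0401] gap 0.0141 gf 5.0 F [ 2.  -0.7 -1.1]
```

View pics/wrist7.png

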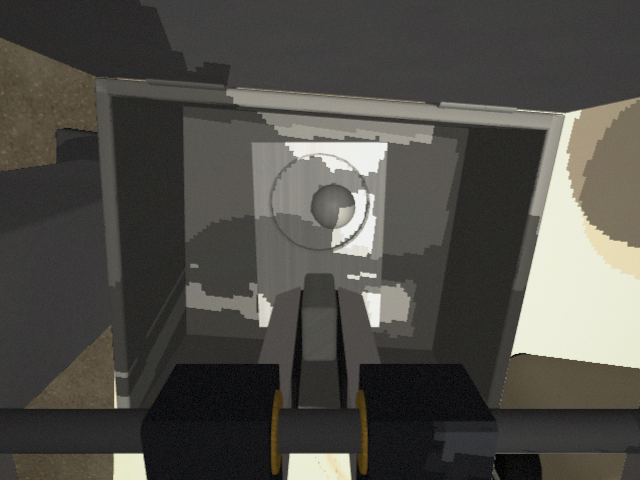

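The tray is squarely held and straight. The ball at (333,206) is in its pocket, whose ring is centred at (320,202). I'll firm up the grip, lift gently and recheck the bowl from the second view.

```bash
python3 - <<'E'
from h import *
def comp(m,seed):
    n,l=cv2.connectedComponents(m.astype(np.uint8)); return l==l[seed[1],seed[0]]
z=np.load("pics/wrist5.npz"); W=cloud(z["d"],z["K"],z["T"]); hsv=cv2.cvtColor(z["im"],cv2.COLOR_RGB2HSV)
m=(W[...,2]>.052)&(W[...,2]<.068)&(hsv[...,0]>100)&(hsv[...,0]<125)&(hsv[...,1]>100)
n,l,s,c=cv2.connectedComponentsWithStats(m.astype(np.uint8)); 
for i in range(1,n):
    if s[i,4]>80: P=W[l==i]; print("bowl",s[i],cv2.minEnclosingCircle(P[:,:2].astype(np.float32)),P[:,2].max())
z=np.load("pics/wrist7.npz"); d=z["T"][:3,:3]@np.linalg.inv(z["K"])@[320,202,1]; o=z["T"][:3,3]; q=o+d*(.0125-o[2])/d[2]
print("pocket-TCP",q-monitor.state()["position"])
fingers.grab(35); st("firm")
p=monitor.state()["position"].copy(); p[2]=.10; r.move_linear(p,vel=.06); st(); p[2]=.185; r.move_linear(p,vel=.08); s=st("up")
print(s["tcp_rot"].round(4))
im,d,K,T=cam("wrist"); save("wrist8",im); np.savez("pics/wrist8.npz",im=im,d=d,K=K,T=T)
E
```

```text
bowl [ 473    0  120  121 2097] ((0.6055105328559875, 0.2721421718597412), 0.04996994882822037) 0.0631558512263094
pocket-TCP [-0.00534777  0.04554389 -0.02754796]
firm 19.98 [0.4347 0.1916 0.0401] gap 0.0134 gf 35.0 F [ 0.2 -0.1  0.7]
 21.12 [0.4343 0.1915 0.0996] gap 0.0138 gf 35.0 F [ 0.1 -0.4 -1.4]
up 22.34 [0.4343 0.1915 0.1844] gap 0.0138 gf 35.0 F [-0.  -0.2 -2.1]
[[-1.419e-01  9.899e-01 -1.300e-03]
 [ 9.899e-01  1.419e-01 -3.000e-04]
 [-2.000e-04 -1.300e-03 -1.000e+00]]
```

View pics/wrist8.png

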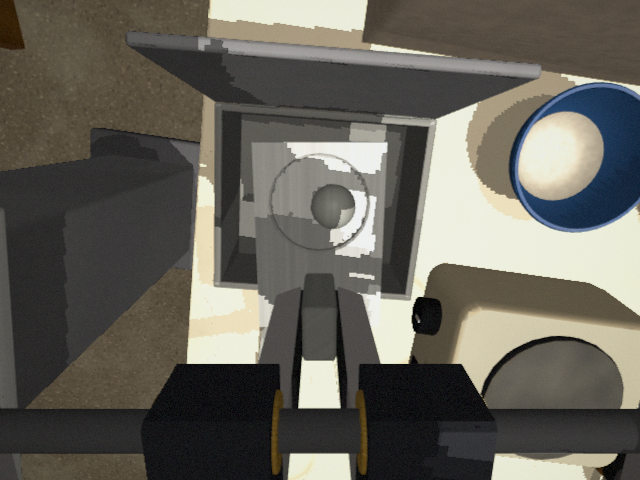

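The tray is lifted level with the ball in its pocket (333,206). The lid stands open and the bowl is at (585,158). Now over to the bowl, first sideways clear of the lid.

```bash
python3 - <<'E'
from h import *
r.move_linear([.565,.19,.185],vel=.08,contact_N=8); st()
print(r.move_linear([.6113,.2275,.185],vel=.06,contact_N=8))
print(r.move_linear([.6113,.2275,.167],vel=.04,contact_N=8)); r.wait(1.0); s=st("end"); print(s["tcp_rot"].round(3).tolist(),abs(s["dq"]).max())
im,d,K,T=cam("wrist"); save("wrist9",im); np.savez("pics/wrist9.npz",im=im,d=d,K=K,T=T)
im2,d2,K2,T2=cam("scene")
cv2.imwrite("pics/pair9.png",np.hstack([im[:,:],cv2.resize(im2[150:330,180:240+80],(373,480))])[:, :, ::-1][:, :1013][::1] if 0 else cv2.resize(np.hstack([im,cv2.resize(im2[140:320,170:350],(480,480))]),(800,343))[...,::-1])
W=cloud(d,K,T)
z=T[:3,3]; dd=T[:3,:3]@np.linalg.inv(K)@[320,202,1]; print("pocket",z+dd*(.1395-z[2])/dd[2],"ball top",W[200:212,328:338].reshape(-1,3).mean(0),"plate z",W[160,265],W[160,380],W[320,265],W[300,372])
E
```

```text
24.17 [0.5645 0.19   0.1851] gap 0.0137 gf 35.0 F [-0.6  0.2 -2. ]
False
False
end 26.91 [0.6113 0.2275 0.167 ] gap 0.0136 gf 35.0 F [ 0.5  0.2 -1.5]
[[-0.142, 0.99, -0.0], [0.99, 0.142, -0.0], [-0.0, -0.0, -1.0]] 0.0020464173904730684
pocket [0.6059224  0.27304573 0.1395    ] ball top [nan nan nan] plate z [0.5788145  0.28833936 0.1393172 ] [0.62955389 0.2957689  0.14105176] [0.58722855 0.21015364 0.13961398] [0.63816076 0.22858099 0.14001523]
```

View pics/pair9.png

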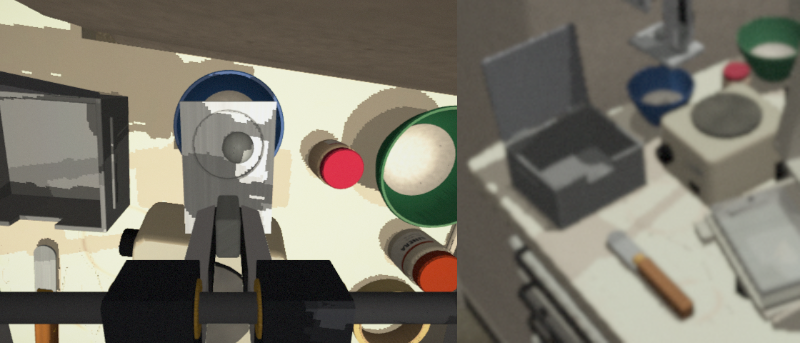

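The tray is level (corner heights 139–141 mm) with the ball in its pocket. The pocket is at (0.606,0.273), within 1 mm of the bowl's centre and about 7.5 cm above its rim. The knife lies on the worktop and the lid is open, so I'll hand in.

```bash
python3 -c "
from h import *
print(ticket.hand_in())"
```

```text
the job is handed in; nothing more can be done
None
```

Job handed in at about 27 s on the robot clock: lid pried open past upright with the knife, knife laid flat on the bare worktop, and tray held still and level with the ball in its pocket about 7.5 cm above the middle of the bowl's rim.

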